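Post a failed unit through the flap of the reject lane

TASK

The aluminium unit on the feed tray has failed its test: post it into the reject lane. Push it along the tray with your fingertips, lengthways under the gravity flap, and reach in under the flap behind it until it tips onto the rollers inside and runs down to the end stop; then draw your fingers back out so that the flap falls shut behind it. Slide it only, never pick it up or tip it up, and leave the other things on the bench where they are.

Things in the scene. Friction and masses are not known exactly. Their poses are not given: they have to be found in the camera images.
- lane: The reject lane, fixed to the bench: level steel feed tray, then a grey sheet-metal hood with a clear cover. Origin on the bench (height 0) on the centre line, under the shut flap; x along the feed direction (tray into hood), y to its left, z up. Tray: top 70 mm above the bench, x = -240 to 0 mm, 200 mm wide, 6 mm lips along both sides, outer end open. Offsets below are in this frame.
- tray_mid (a point): Point on the tray's top, on the centre line at x = -150 mm. From x = -78 mm two upright slippery white plastic guides, 18 mm high, narrow the way from y = +-70 mm to y = +-37 mm at x = -10 mm: the mouth, 74 mm wide between two upright jambs (x = -11 to -5 mm, as high as the lintel). The hood behind is 100 mm wide inside (108 outside) and runs to x = 232 mm.
- mouth (a point): Centre of the front lower edge of the lintel over the mouth: x = -6 mm, 120 mm above the bench (50 mm above the tray). Lintel: bar x = -6 to 4 mm, top 126 mm above the bench; the clear cover behind it tops out at 133 mm. Fingers held upright stop at the lintel too early: to push the unit in far enough, lean them 25 to 45 degrees, tips forward, and reach in under it.
- nose_roller (a point): Top of the first of eight free rollers inside, x = 48 mm, level with the tray (a level sill leads up to it); from here the rollers slope down at 12 degrees. The unit tips over this roller and runs off by itself once its middle is past it, when its rear end is about 3 to 8 mm past x = 0.
- end_stop (a point): Face of the rubber stop at the low end of the rollers, x = 222 mm. The unit comes to rest against it.
- flap (a joint): Angle of the gravity flap, rad: 0 shut, growing to 1.35 as it swings inwards and up (opens only inwards). Thin steel plate, 94 mm wide, 47 mm long, 35 g, hung from a pivot under the lintel at x = -2 mm, 120 mm above the bench; shut, its lower edge is 3 mm above the tray at x = 4 mm. Falls shut by its own weight in about a second; yields to a light push.
- flap_edge (a point): Middle of the flap's lower edge; moves with the flap.
- unit: The failed unit on the feed tray: a die-cast aluminium box 90 x 60 x 26 mm, 0.2 to 0.4 kg, with a screwed lid, a blank label and sockets flush in one end. Origin at the centre of its underside; x along its 90 mm length, z up. It starts flat on the tray, roughly lengthways, askew and off the centre line. Either end may go first.
- spare_unit: A good unit of the same kind (90 x 60 x 26 mm) lying on the bench beside the lane, not on the tray. Leave it alone. Origin at the centre of its underside.
- screwdriver: Screwdriver with a black handle, 170 mm long, on the bench beside the lane. Leave it alone.
- solder_reel: Small reel of solder standing on end on the bench, 54 mm across, 42 mm high. Origin at the centre of its underside. Leave it alone.
- parts_bin: Small open black parts bin on the bench, 100 x 75 x 45 mm. Origin at the centre of its underside. Leave it alone.
Not all that is in view belongs to the job. What is shaped like the unit but purple or red is not meant.

How it is judged:
On the way:
1. the unit has pushed the flap open and its front half is under it (value of joint flap above 0.4 rad and x of unit in the frame of lane above -0.01 m), for 0.1 s.
At the end, for the whole second after the job is handed in: The unit rests, still and right way up, on the rollers at the bottom of the lane, within about 15 mm of the end stop (its centre 155 to 195 mm past the flap and within 30 mm of the centre line), and the flap hangs shut (within 0.08 rad) (x of unit in the frame of lane between 0.155 and 0.195 m and y of unit in the frame of lane between -0.03 and 0.03 m and z of unit in the frame of lane below 0.06 m and angle between unit's own z axis and vertical below 0.35 rad and value of joint flap below 0.08 rad and linear speed of unit below 0.02 m/s); the robot touches nothing.
It fails at once if the unit is lifted off the tray (by 20 mm) or tipped up (by more than 30 degrees) (height (world z) of unit above 0.09 m or angle between unit's own z axis and vertical above 0.52 rad).
It fails at once if the unit is pushed off the tray (x of unit in the frame of lane below 0.04 m and height (world z) of unit below 0.05 m).
It fails at once if another thing on the bench is moved (by more than 15 mm) (distance of any of spare_unit, screwdriver, solder_reel, parts_bin from where it was at the start of the episode above 0.015 m).
It also fails if it takes over 43 s, if anything falls off the work surface, if the arm or the gripper's body presses on something with over 40 N, if the wrist force passes 120 N, or if a joint passes its speed limit or range.

ROBOT

A 6-joint arm with a two-finger parallel gripper is mounted at the origin on the work surface. World frame = base frame: x ahead of the robot, y to its left, z up, the work surface at z = 0. Lengths are in m, angles in rad, forces in N, time in s.
With the tool pointing down it reaches from about 0.35 to 0.725 m from the base axis. Payload 4.3 kg.
Tool frame: the origin (TCP) lies between the finger pads; the fingertips stand 8 mm ahead of it and the grasp point (between the pads) lies 11 mm behind it; z points along the fingers, x is the direction in which the jaws open and shut, and the axes are right-handed (so a half turn about z gives the same grasp; the last joint's range is limited). The gripper opens to 85 mm and grips with 20 to 120 N. Pads are 22 mm wide; open, the fingers measure 114 mm over their backs; the gripper's body (76 mm by 85 mm) begins 54 mm behind the grasp point. The pads swing forward as they close: fully open they stand 13 mm farther back than shut.
Start: joints at [-1.317, 0.377, 0.081, 1.274, 0, 1.46], TCP at [0.205, -0.537, 0.239] pointing down, gripper open.
Joint ranges: [-2.72, 2.72], [-0.84, 1.66], [-1.02, 1.22], [-1.77, 2.12], [-1.37, 1.28], [-3.14, 3.14]. Speed limits (rad/s): [2.57, 2.57, 3.14, 3.14, 3.14, 3.14].

INTERFACE

Orientations are given as a unit quaternion [x, y, z, w].
In Python, from workcell import monitor, vision, job gives the robot as it stands.
- The arm moves only by the shell command python3 -m inch 'ROWS'. ROWS is JSON, a list that holds one entry, the list of rows, each a list of 7 numbers: the shift along the tool's x, y, z in m, then the turn, a rotation vector about the tool's x, y, z in degrees, then the opening, from -1 (shut) to 1 (fully open), so that 0 is half open. A call has exactly 10 rows; each row shifts and turns the commanded pose from where the row before left it, along the tool's axes as they then stand; what a row does not reach is not made up. A row lasts 1/10 s, in which the tool goes at most 50 mm and 8.59 degrees, less where a joint would pass 70% of its speed; a pose out of reach is approached as far as the arm can. A call with a gripper value outside its range is refused whole. The fingers move at their own pace and stop on an object; the grip force is fixed at half the most. Time passes only in rows, so rows that do not move let the fingers close, or fill a call up. It gives the time, the measured TCP pose, the force and the opening at its end, in the units of the state.
- monitor.state(): the state, without advancing time (a new reading comes with each control period).
- vision.capture(name): name is "side" or "top"; returns (picture, depth): 480x640x3 uint8, blue, green, red; 480x640 float32, m along the optical axis (not along the pixel's ray), 0 where there is no reading.
- vision.camera_params(name): a dict with "camera_matrix" (3x3 intrinsics, pixels), "rvec" (rotation vector, rad) and "tvec" (3), from world to camera coordinates, as OpenCV has them. Camera axes: x right, y down, z forward; pixel columns grow to the right and rows downward; lengths in m; the calibration is good to about 2 mm. A picture is of the moment at which its call begins. camera_params takes no time and is no camera call.
- job.sign_off(): hands the job in, once; it reports no verdict.
The state is a dict: "time": time; "joint_positions": joint angles; "qvel": joint speeds; "tau": joint torques, N m; "tool_pos": TCP position; "tcp_rot": TCP orientation; "wrist_force": force on the tool from outside, world axes, zero at the start; "wrist_torque": the same for the moment, N m; "opening": finger opening in m.
Only numpy, scipy, OpenCV 4.12 (cv2) and the standard library are available. Lean on these libraries where they do the work, as an engineer would, in place of code of your own. Each camera call takes 0.05 s, during which the arm holds its last target.

## Working session

There is one attempt and no reset: what is moved stays moved. The work goes in short steps, Python scripts to look and compute and a shell command to move; the robot and the scene stay as the last step left them, time stands still between calls to the robot, and variables do not carry over. Pictures are saved under pics/ and viewed, and the job is handed in when it is done.

```bash
ls; mkdir -p pics
python3 - <<'E'
from workcell import monitor, vision, job
import cv2,numpy as np
print(monitor.state())
for n in ("side","top"):
    p,d=vision.capture(n); cv2.imwrite(f"pics/{n}0.png",p); np.save(f"pics/{n}0.npy",d)
    print(n,vision.camera_params(n))
E
```

```text
pics
{'time': 0.0, 'joint_positions': array([-1.31728327e+00,  3.78044736e-01,  7.96522273e-02,  1.27439537e+00,
        1.68179152e-05,  1.46052303e+00]), 'qvel': array([ 5.85435003e-04,  8.01486218e-04,  1.10810784e-04, -2.10033492e-03,
        4.23956844e-05, -8.25307327e-05]), 'tau': array([ 2.01211747e-04, -4.63608849e+01,  2.69871658e+01,  2.08836183e-02,
       -3.04792575e-04,  6.62677220e-07]), 'tool_pos': array([ 0.20446097, -0.53675193,  0.23838151]), 'tcp_rot': array([ 8.23351073e-01, -5.67531514e-01, -7.47195412e-04, -6.58285214e-04]), 'wrist_force': array([0.1908239 , 0.32099811, 0.64748737]), 'wrist_torque': array([ 0.08568794, -0.03334771, -0.01801664]), 'opening': 0.08537957878285633}
side {'camera_matrix': array([[469.00994913,   0.        , 325.06100277],
       [  0.        , 469.00994913, 245.23805186],
       [  0.        ,   0.        ,   1.        ]]), 'rvec': array([ 2.31506986, -0.11685439,  0.04229979]), 'tvec': array([-0.57332303,  0.08321715,  1.01077455])}
top {'camera_matrix': array([[501.89675074,   0.        , 314.47730377],
       [  0.        , 501.89675074, 236.85747581],
       [  0.        ,   0.        ,   1.        ]]), 'rvec': array([ 2.16013783, -2.21015407,  0.10122585]), 'tvec': array([-0.00327811,  0.59924928,  1.01098461])}
```

View pics/side0.png

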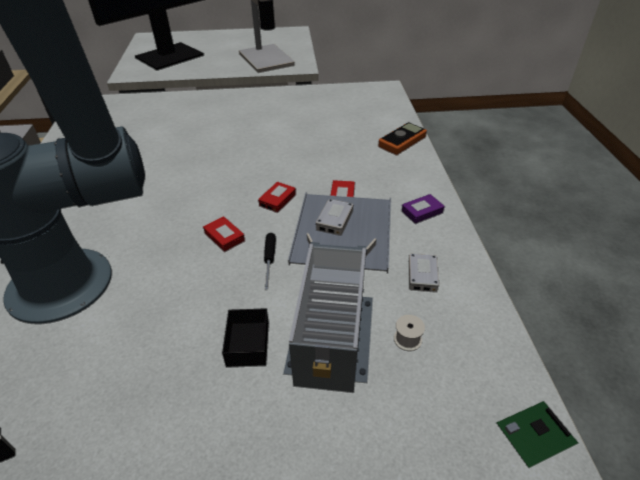

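View pics/top0.png

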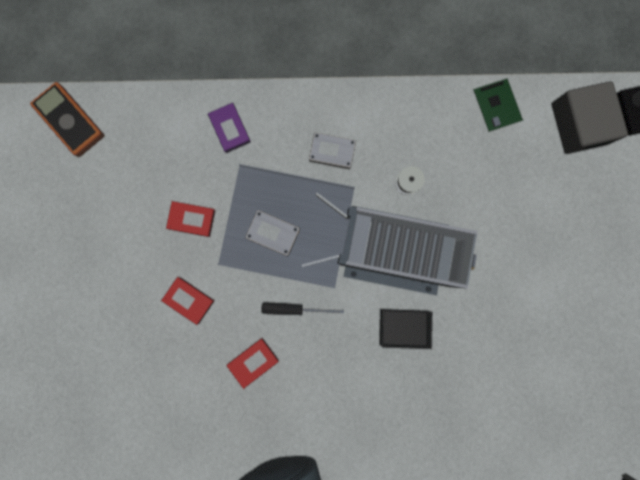

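Both views show several objects that could be taken for the unit. In the top image these are:
- silver unit on the tray (273,232)
- silver spare on the bench (332,150)
- red boxes (190,219), (187,300) and (252,363)
- purple box (229,127)

By the description, the target is the silver unit on the tray at (273,232). I'll check it in a close crop.

```bash
cat > h.py <<'E'
import cv2,numpy as np
from workcell import monitor, vision, job
def P(n):
    c=vision.camera_params(n);R,_=cv2.Rodrigues(c["rvec"]);return c["camera_matrix"],R,c["tvec"].reshape(3)
def ray(n,uv,z):
    K,R,t=P(n);d=R.T@np.linalg.solve(K,np.r_[uv,1.]);o=-R.T@t
    return o+d*(z-o[2])/d[2]
def proj(n,X):
    c=vision.camera_params(n);return cv2.projectPoints(np.float64(X).reshape(-1,1,3),c["rvec"],c["tvec"],c["camera_matrix"],None)[0].reshape(-1,2)
def cloud(n,d):
    K,R,t=P(n);v,u=np.mgrid[:480,:640];pc=np.stack([(u-K[0,2])/K[0,0]*d,(v-K[1,2])/K[1,1]*d,d],-1)
    return (pc-t)@R
E
python3 - <<'E'
from h import *
p=cv2.imread("pics/top0.png");d=np.load("pics/top0.npy")
cv2.imwrite("pics/crop0.png",cv2.resize(p[150:310,210:350],None,fx=5,fy=5,interpolation=cv2.INTER_CUBIC)[:,:][:600*2,:].copy()[:800,:700] if 0 else cv2.resize(p[155:305,210:370],None,fx=4,fy=4,interpolation=cv2.INTER_CUBIC))
C=cloud("top",d)
for n,uv in dict(A=(240,165),B=(353,187),C=(335,287),D=(219,265)).items(): print(n,ray("top",uv,.07))
z=C[...,2];ok=d>0
m=((z>.062)&(z<.08)&ok); 
roi=np.zeros_like(m);roi[160:292,215:358]=1
tr=C[m&roi];print("tray",len(tr),np.median(tr[:,2]),cv2.minAreaRect((tr[:,:2]*1000).astype(np.float32)))
r2=np.zeros_like(m);r2[200:265,240:306]=1
un=C[(z>.088)&(z<.105)&ok&r2];print("unit",len(un),np.median(un[:,2]),cv2.minAreaRect((un[:,:2]*1000).astype(np.float32)))
E
```

```text
A [0.74222465 0.12855391 0.07      ]
B [ 0.69308689 -0.09538142  0.07      ]
C [ 0.49599259 -0.05428807  0.07      ]
D [0.54421193 0.17186246 0.07      ]
tray 10571 0.06930922946311331 ((616.5652465820312, 21.328384399414062), (269.80499267578125, 204.56588745117188), 77.4013900756836)
unit 1454 0.09452639597023241 ((596.4232788085938, 48.836143493652344), (126.94095611572266, 62.16881561279297), 63.51173400878906)
```

View pics/crop0.png

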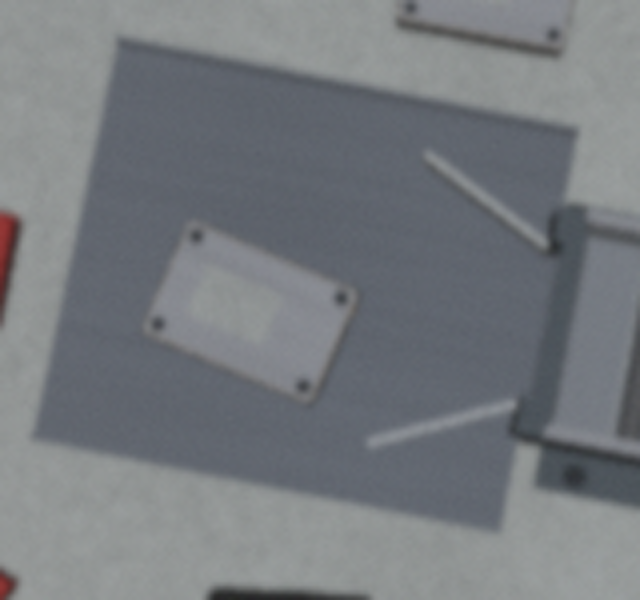

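```bash
cat >> h.py <<'E'
LO=None
def lane(o,yaw):
    c,s=np.cos(yaw),np.sin(yaw);R=np.array([[c,-s,0],[s,c,0],[0,0,1.]])
    return lambda X:np.float64(X).reshape(-1,3)@R.T+np.r_[o,0]
def overlay(n,p,L,f,crop,extra=()):
    x0,y0,x1,y1=crop;q=cv2.resize(p[y0:y1,x0:x1],None,fx=f,fy=f,interpolation=cv2.INTER_CUBIC)
    segs=[[(-.24,s*.1,.07),(0,s*.1,.07)] for s in(1,-1)]+[[(-.24,-.1,.07),(-.24,.1,.07)],[(0,-.1,.07),(0,.1,.07)],
     [(-.078,.07,.088),(-.01,.037,.088)],[(-.078,-.07,.088),(-.01,-.037,.088)],[(-.006,-.054,.126),(-.006,.054,.126)],
     [(-.006,.054,.126),(.004,.054,.126)],[(.004,.054,.126),(.004,-.054,.126)],[(.048,-.05,.07),(.048,.05,.07)],[(.232,-.054,.0),(.232,.054,.0)],[(.232,-.054,.0),(.232,-.054,.095)],[(.232,.054,.0),(.232,.054,.095)]]
    for s in segs+list(extra):
        a=proj(n,L(s)); a=((a-[x0,y0]+.5)*f-.5).round().astype(int)
        for i in range(len(a)-1): cv2.line(q,tuple(map(int,a[i])),tuple(map(int,a[i+1])),(0,0,255),1)
    return q
E
python3 - <<'E'
from h import *
p=cv2.imread("pics/top0.png")
cr=lambda u,v:((u+.5)/4+209.5,(v+.5)/4+154.5)
A,B,C_,D=[ray("top",cr(*q),.07)[:2] for q in ((120,40),(577,130),(500,530),(35,438))]
print(A,B,C_,D)
dv=(B-A)+(C_-D);yaw=np.arctan2(dv[1],dv[0]);e=dv/np.linalg.norm(dv)
o=(A+D)/2+.24*e;print("lane",o,np.degrees(yaw),np.linalg.norm(B-A),np.linalg.norm(A-D))
L=lane(o,yaw)
U=np.array([ray("top",cr(*q),.096)[:2] for q in ((193,220),(357,290),(312,403),(147,330))])
c=U.mean(0);dd=(U[1]-U[0])+(U[2]-U[3]);uy=np.arctan2(dd[1],dd[0])
R=np.array([[np.cos(yaw),np.sin(yaw)],[-np.sin(yaw),np.cos(yaw)]])
print("unit world",c,"lane",R@(c-o),"rel yaw",np.degrees(uy-yaw),[np.linalg.norm(U[i]-U[i-1]) for i in range(4)])
cv2.imwrite("pics/ov_top.png",overlay("top",p,L,3,(210,150,480,310)))
s=cv2.imread("pics/side0.png");cv2.imwrite("pics/ov_side.png",overlay("side",s,L,4,(275,180,425,330) if 0 else (270,185,420,335))[:600])
cv2.imwrite("pics/ov_side2.png",overlay("side",s,L,3,(270,230,450,400)))
E
```

```text
[0.74299867 0.12929115] [ 0.69279811 -0.09711596] [ 0.49576651 -0.05354768] [0.54595247 0.17307086]
lane [ 0.59255316 -0.08313516] -102.49435279579765 0.2319057477969825 0.20185110721772986
unit world [0.60383134 0.06390103] lane [-0.14599394 -0.02079922] rel yaw -12.326511358366929 [np.float64(0.05735741803426628), np.float64(0.08595703558406229), np.float64(0.05838693640676631), np.float64(0.08656696600130101)]
```

View pics/ov_top.png

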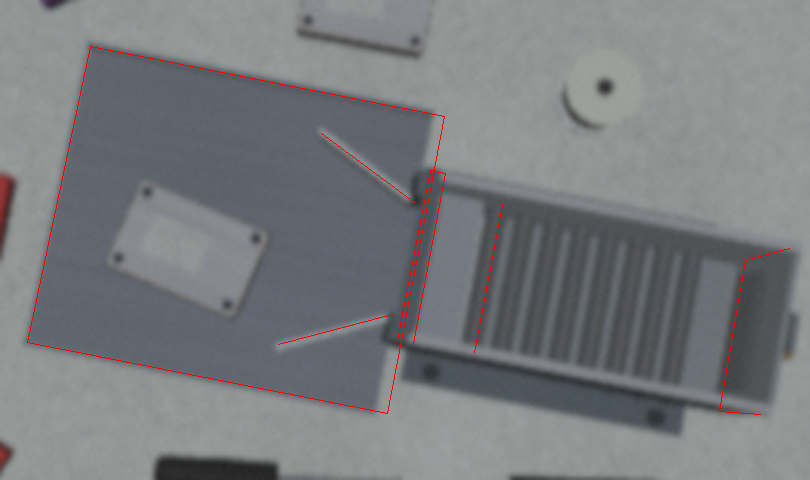

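View pics/ov_side.png

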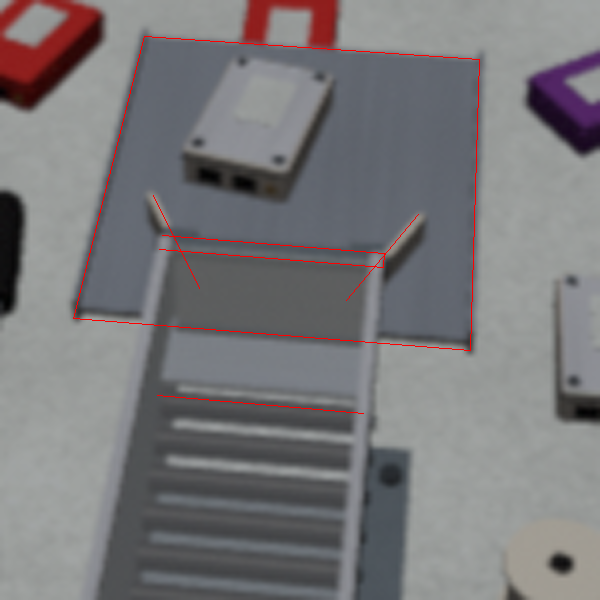

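```bash
cat >> h.py <<'E'
from scipy.spatial.transform import Rotation as Ro
YAW=np.radians(-102.49); E_=np.array([np.cos(YAW),np.sin(YAW)]); O=np.array([.59255,-.08314])-.002*E_
RL=np.array([[np.cos(YAW),-np.sin(YAW),0],[np.sin(YAW),np.cos(YAW),0],[0,0,1.]])
def w2l(X): return RL.T@(np.asarray(X,float)-np.r_[O,0])
def l2w(X): return RL@np.asarray(X,float)+np.r_[O,0]
def Rgoal(lean,sgn=1):
    # tool x = sgn*lane y ; z down leaned tips forward (+lane x)
    t=np.radians(lean); z=np.array([np.sin(t),0,-np.cos(t)]); x=np.array([0,sgn,0.]); y=np.cross(z,x)
    return RL@np.stack([x,y,z],1)
def plan(pl,lean=0,sgn=1):
    s=monitor.state();R=Ro.from_quat(s["tcp_rot"]).as_matrix();p=s["tool_pos"];G=Rgoal(lean,sgn)
    d=l2w(pl)-p
    print("t",round(s["time"],2),"lane tcp mm",(w2l(p)*1e3).round(1),"F",(RL.T@s["wrist_force"]).round(1),"open",round(s["opening"]*1e3,1),"j",s["joint_positions"].round(2))
    print(" tool axes in lane:",(RL.T@R).round(3).tolist())
    print(" shift first (cur tool axes) mm",(R.T@d*1e3).round(1)," then turn deg",np.degrees(Ro.from_matrix(R.T@G).as_rotvec()).round(2), "| shift if turned first",(G.T@d*1e3).round(1))
E
python3 - <<'E'
from h import *
plan([-.144,-.021,.238],0,1);plan([-.144,-.021,.238],0,-1)
E
```

```text
t 0.1 lane tcp mm [ 528.9 -280.8  238.5] F [-0.7  0.1 -0.3] open 85.4 j [-1.32  0.38  0.08  1.27  0.    1.46]
 tool axes in lane: [[0.835, 0.55, -0.002], [0.55, -0.835, -0.001], [-0.002, -0.0, -1.0]]
 shift first (cur tool axes) mm [-419.4 -586.8    1.3]  then turn deg [ -0.06   0.09 -56.67] | shift if turned first [ 2.598e+02 -6.729e+02  5.000e-01]
t 0.1 lane tcp mm [ 528.9 -280.8  238.5] F [-0.7  0.1 -0.3] open 85.4 j [-1.32  0.38  0.08  1.27  0.    1.46]
 tool axes in lane: [[0.835, 0.55, -0.002], [0.55, -0.835, -0.001], [-0.002, -0.0, -1.0]]
 shift first (cur tool axes) mm [-419.4 -586.8    1.3]  then turn deg [1.0000e-01 7.0000e-02 1.2333e+02] | shift if turned first [-2.598e+02  6.729e+02  5.000e-01]
```

```bash
python3 -m inch '[[[-0.028,-0.039,0,0,0,0,1],[-0.028,-0.039,0,0,0,0,1],[-0.028,-0.039,0,0,0,0,1],[-0.028,-0.039,0,0,0,0,1],[-0.028,-0.039,0,0,0,0,1],[-0.028,-0.039,0,0,0,0,1],[-0.028,-0.039,0,0,0,0,1],[-0.028,-0.039,0,0,0,0,1],[-0.028,-0.039,0,0,0,0,1],[-0.028,-0.039,0,0,0,0,1]]]'; python3 -c "
from h import *
plan([-.144,-.021,.238])"
```

```text
time: 1.1
tool_pos: [0.4699, -0.135, 0.2391]
tcp_rot: [0.823, -0.568, -0.0, 0.0]
wrist_force: [0.6, -1.0, -0.1]
opening: 0.085
t 1.1 lane tcp mm [  79.2 -108.5  239.1] F [ 0.9  0.8 -0.1] open 85.0 j [-0.41  0.2  -0.16  1.21 -0.    2.37]
 tool axes in lane: [[0.835, 0.549, 0.0], [0.549, -0.835, -0.0], [-0.0, 0.0, -1.0]]
 shift first (cur tool axes) mm [-138.4 -195.7    1. ]  then turn deg [ 2.000e-02  2.000e-02 -5.667e+01] | shift if turned first [  87.5 -223.2    1.1]
```

```bash
python3 -m inch '[[[-0.0277,-0.0391,0,0,0,0,1],[-0.0277,-0.0391,0,0,0,0,1],[-0.0277,-0.0391,0,0,0,0,1],[-0.0277,-0.0391,0,0,0,0,1],[-0.0277,-0.0391,0,0,0,0,1],[0,0,0,0,0,-8.1,1],[0,0,0,0,0,-8.1,1],[0,0,0,0,0,-8.1,1],[0,0,0,0,0,-8.1,1],[0,0,0,0,0,-8.1,1]]]'; python3 -c "
from h import *
plan([-.144,-.021,.082])"
```

```text
time: 2.1
tool_pos: [0.6025, 0.0622, 0.2386]
tcp_rot: [0.97, -0.245, -0.001, 0.0]
wrist_force: [-0.3, 0.5, 0.2]
opening: 0.0855
t 2.1 lane tcp mm [-142.   -21.7  238.6] F [-0.4 -0.4  0.2] open 85.5 j [-0.    0.44  0.18  1.31 -0.    2.06]
 tool axes in lane: [[0.273, 0.962, 0.0], [0.962, -0.273, -0.001], [-0.001, 0.001, -1.0]]
 shift first (cur tool axes) mm [  0.3  -2.2 156.6]  then turn deg [  0.03   0.07 -15.82] | shift if turned first [  0.7  -2.  156.6]
```

```bash
python3 -m inch '[[[0.000,-0.002,0,0,0,-3.5,1],[0,0,0.036,0,0,0,1],[0,0,0.036,0,0,0,1],[0,0,0.036,0,0,0,1],[0,0,0,0,0,0,1],[0,0,0,0,0,0,1],[0,0,0,0,0,0,1],[0,0,0,0,0,0,1],[0,0,0,0,0,0,1],[0,0,0,0,0,0,1]]]'; python3 -c "
from h import *
plan([-.144,-.021,.082])
p,d=vision.capture('side');cv2.imwrite('pics/s1.png',cv2.resize(p[120:270,250:450],None,fx=4,fy=4,interpolation=cv2.INTER_CUBIC))
p,d=vision.capture('top');cv2.imwrite('pics/t1.png',cv2.resize(p[160:310,190:390],None,fx=4,fy=4,interpolation=cv2.INTER_CUBIC))"
```

```text
time: 3.1
tool_pos: [0.6046, 0.0638, 0.1324]
tcp_rot: [0.976, -0.218, 0.001, -0.0]
wrist_force: [0.9, -0.7, 0.4]
opening: 0.0853
t 3.1 lane tcp mm [-144.1  -20.   132.4] F [0.5 1.1 0.4] open 85.3 j [ 0.    0.49 -0.03  1.05 -0.    2.01]
 tool axes in lane: [[0.219, 0.976, -0.0], [0.976, -0.219, 0.002], [0.002, -0.001, -1.0]]
 shift first (cur tool axes) mm [-1.   0.3 50.4]  then turn deg [ -0.03  -0.11 -12.66] | shift if turned first [-1.   0.1 50.4]
```

View pics/s1.png

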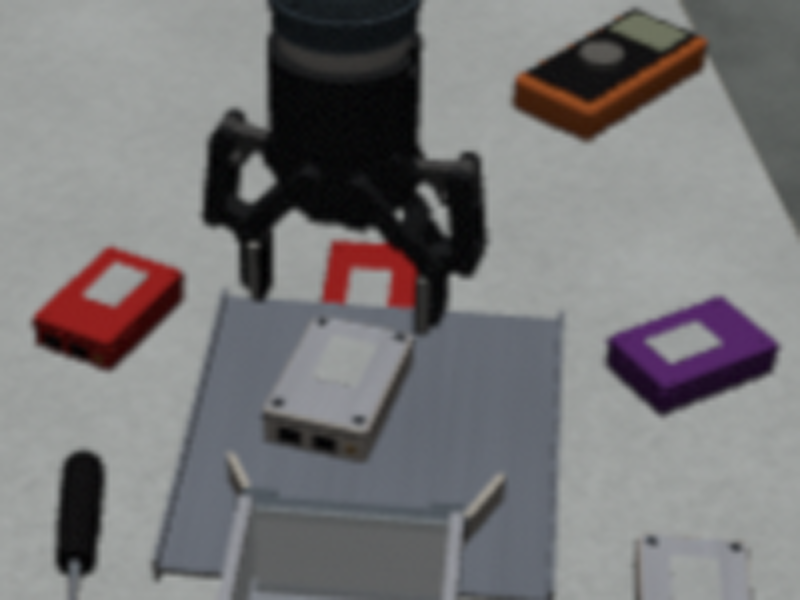

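View pics/t1.png

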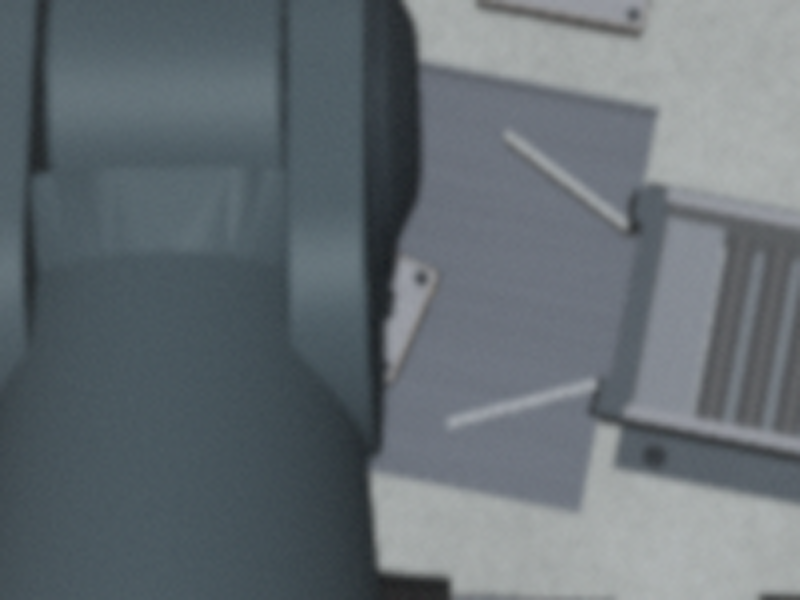

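```bash
python3 -m inch '[[[-0.001,0,0.020,0,0,0,1],[0,0,0.016,0,0,0,1],[0,0,0.014,0,0,0,1],[0,0,0,0,0,0,0.8],[0,0,0,0,0,0,0.6],[0,0,0,0,0,0,0.47],[0,0,0,0,0,0,0.47],[0,0,0,0,0,0,0.47],[0,0,0,0,0,0,0.47],[0,0,0,0,0,0,0.47]]]'; python3 -c "
from h import *
plan([-.144,-.0,.082])
p,d=vision.capture('side');cv2.imwrite('pics/s2.png',cv2.resize(p[120:270,250:450],None,fx=4,fy=4,interpolation=cv2.INTER_CUBIC))"
```

```text
time: 4.2
tool_pos: [0.603, 0.0642, 0.0815]
tcp_rot: [0.976, -0.218, 0.0, 0.0]
wrist_force: [-0.1, 0.3, 0.7]
opening: 0.0625
t 4.2 lane tcp mm [-144.1  -21.6   81.5] F [-0.3 -0.1  0.7] open 62.5 j [ 0.    0.53 -0.1   0.94 -0.    2.01]
 tool axes in lane: [[0.219, 0.976, 0.0], [0.976, -0.219, 0.0], [0.0, -0.0, -1.0]]
 shift first (cur tool axes) mm [21.1 -4.6 -0.5]  then turn deg [  0.    -0.02 -12.66] | shift if turned first [21.6  0.1 -0.5]
```

View pics/s2.png

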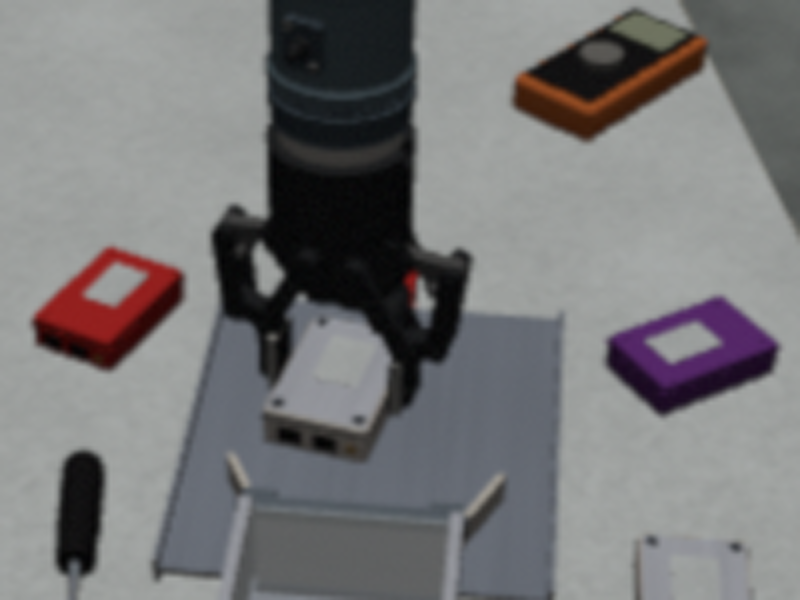

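The unit sits between the fingers at (330,370) in the crop, with one finger on each side. I'll slide it sideways, turn it into line and open.

```bash
python3 -m inch '[[[0.0053,-0.0011,0,0,0,0,0.47],[0.0053,-0.0011,0,0,0,0,0.47],[0.0053,-0.0011,0,0,0,0,0.47],[0.0053,-0.0011,0,0,0,0,0.47],[0,0,0,0,0,-4.2,0.47],[0,0,0,0,0,-4.2,0.47],[0,0,0,0,0,-4.2,0.47],[0,0,0,0,0,0,0.47],[0,0,0,0,0,0,1],[0,0,0,0,0,0,1]]]'; python3 -m inch '[[[0,0,-0.02,0,0,0,1],[0,0,-0.03,0,0,0,1],[0,-0.02,-0.04,0,0,0,0.5],[0,0.045,-0.02,0,0,0,-0.2],[0,0.045,0,0,0,0,-0.34],[0,0.045,0,0,0,0,-0.34],[0,0,0,8,0,0,-0.34],[0,0,0,8,0,0,-0.34],[0,0,0,8,0,0,-0.34],[0,0,0,8,0,0,-0.34]]]' ; python3 -c "
from h import *
plan([-.25,-.0,.12],40)
p,d=vision.capture('side');cv2.imwrite('pics/s3.png',cv2.resize(p[120:270,250:450],None,fx=4,fy=4,interpolation=cv2.INTER_CUBIC))"
```

```text
time: 5.25
tool_pos: [0.6247, 0.059, 0.0814]
tcp_rot: [0.994, -0.11, 0.001, 0.0]
wrist_force: [0.2, -0.2, 0.2]
opening: 0.0853
time: 6.25
tool_pos: [0.5999, -0.054, 0.1928]
tcp_rot: [0.955, -0.105, 0.033, -0.276]
wrist_force: [0.1, -0.4, -0.4]
opening: 0.0283
t 6.25 lane tcp mm [-28.1   0.9 192.8] F [ 0.3  0.1 -0.4] open 28.3 j [-0.46  0.51  0.04  1.25  0.55  1.28]
 tool axes in lane: [[0.003, 0.846, -0.534], [1.0, -0.0, 0.005], [0.004, -0.534, -0.846]]
 shift first (cur tool axes) mm [  -1.8 -148.8  180. ]  then turn deg [-72.24  -0.24  -0.18] | shift if turned first [  -0.9 -216.8  -86.9]
```

View pics/s3.png

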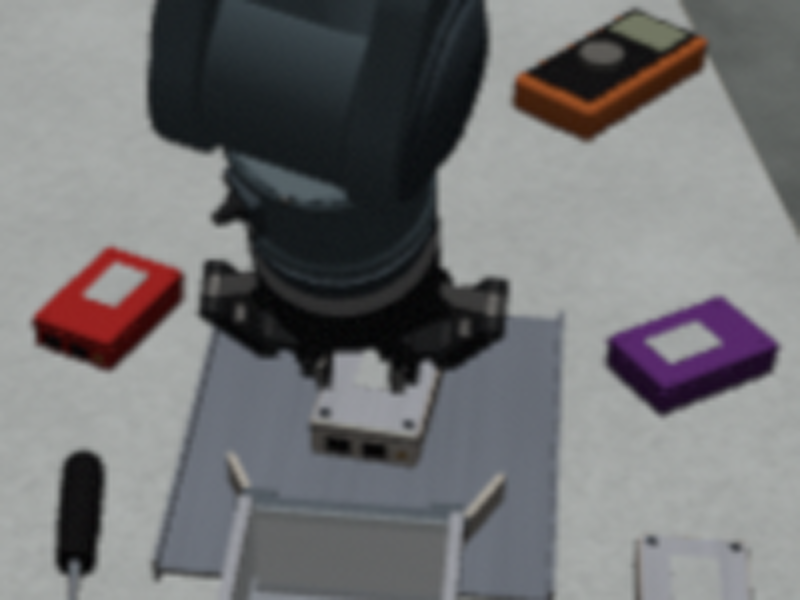

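The fingers leaned and moved the wrong way, because tool y is the feed direction here. They stayed high, so nothing was touched. The crop shows the unit straight and centred at (370,410). Next I move back and reverse the lean.

```bash
python3 -m inch '[[[0,-0.034,0.020,0,0,0,-0.34],[0,-0.034,0.020,0,0,0,-0.34],[0,-0.034,0.020,0,0,0,-0.34],[0,-0.034,0.020,0,0,0,-0.34],[0,-0.034,0.020,0,0,0,-0.34],[0,0,0,-8,0,0,-0.34],[0,0,0,-8,0,0,-0.34],[0,0,0,-8,0,0,-0.34],[0,0,0,-8,0,0,-0.34],[0,0,0,-8,0,0,-0.34]]]' ; python3 -c "
from h import *
plan([-.225,-.0,.13],40)"
```

```text
time: 7.3
tool_pos: [0.6429, 0.1397, 0.1987]
tcp_rot: [0.991, -0.109, -0.005, 0.072]
wrist_force: [1.2, 0.4, 0.1]
opening: 0.0284
t 7.3 lane tcp mm [-226.5    0.9  198.7] F [-0.7  1.1  0.1] open 28.4 j [ 0.18  0.62  0.37  1.36 -0.14  1.97]
 tool axes in lane: [[0.002, 0.99, 0.144], [1.0, -0.002, 0.005], [0.006, 0.144, -0.989]]
 shift first (cur tool axes) mm [-1.3 -8.4 68.2]  then turn deg [-31.7   -0.26  -0.21] | shift if turned first [ -0.9 -43.   53.6]
```

```bash
python3 -m inch '[[[-0.001,0,0,-8,0,0,-0.34],[0,0,0,-8,0,0,-0.34],[0,0,0,-8,0,0,-0.34],[0,0,0,-7.7,0,0,-0.34],[0,-0.022,0.027,0,0,0,-0.34],[0,-0.021,0.026,0,0,0,-0.34],[0,0,0,0,0,0,-0.34],[0,0,0,0,0,0,-0.34],[0,0,0,0,0,0,-0.34],[0,0,0,0,0,0,-0.34]]]' ; python3 -c "
from h import *
plan([-.225,-.0,.087],40)
p,d=vision.capture('side');cv2.imwrite('pics/s4.png',cv2.resize(p[120:270,250:450],None,fx=4,fy=4,interpolation=cv2.INTER_CUBIC))
p,d=vision.capture('top');cv2.imwrite('pics/t4.png',cv2.resize(p[160:310,190:390],None,fx=4,fy=4,interpolation=cv2.INTER_CUBIC))"
```

```text
time: 8.3
tool_pos: [0.6418, 0.139, 0.1314]
tcp_rot: [0.935, -0.104, -0.035, 0.337]
wrist_force: [0.1, 0.0, -1.0]
opening: 0.0284
t 8.3 lane tcp mm [-225.5    0.   131.4] F [-0.   0.1 -1. ] open 28.4 j [ 0.36  1.01  0.74  1.72 -0.56  2.28]
 tool axes in lane: [[0.001, 0.771, 0.637], [1.0, -0.004, 0.003], [0.004, 0.637, -0.771]]
 shift first (cur tool axes) mm [ -0.2 -27.9  34.5]  then turn deg [-0.43 -0.14 -0.23] | shift if turned first [ -0.  -28.2  34.3]
```

View pics/s4.png

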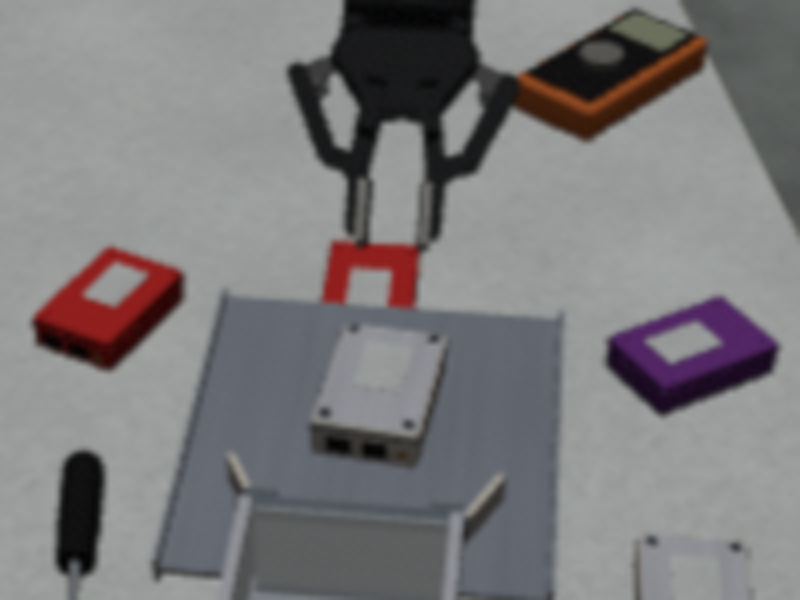

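View pics/t4.png

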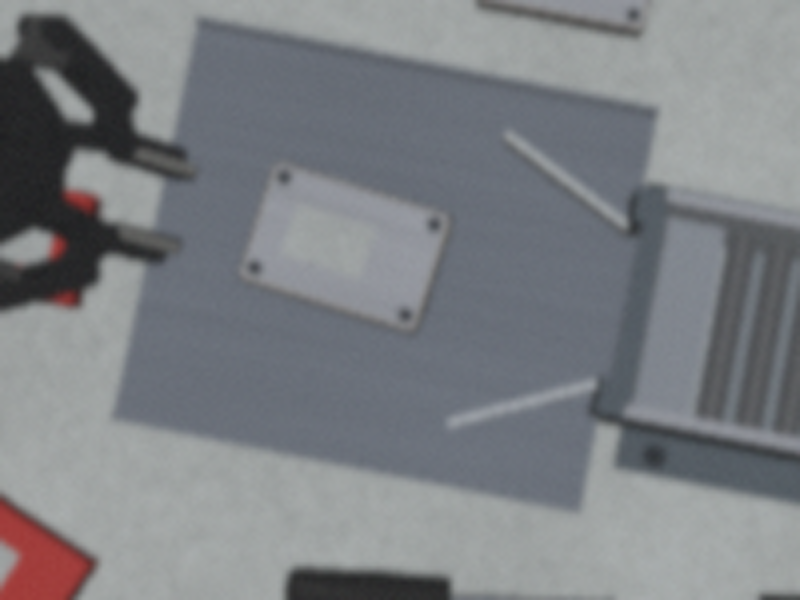

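The unit is lengthways and centred at about (345,247) in the top crop, with the fingers behind it. I'll lower them, narrow the opening and start pushing.

```bash
python3 -m inch '[[[0,-0.014,0.017,0,0,0,-0.62],[0,-0.014,0.017,0,0,0,-0.62],[0,0,0,0,0,0,-0.62],[0,0.00385,0.0032,0,0,0,-0.62],[0,0.0077,0.0064,0,0,0,-0.62],[0,0.0077,0.0064,0,0,0,-0.62],[0,0.0077,0.0064,0,0,0,-0.62],[0,0.0077,0.0064,0,0,0,-0.62],[0,0.0077,0.0064,0,0,0,-0.62],[0,0,0,0,0,0,-0.62]]]' ; python3 -c "
from h import *
plan([0,-.0,.087],40)
p,d=vision.capture('side');cv2.imwrite('pics/s5.png',cv2.resize(p[120:270,250:450],None,fx=4,fy=4,interpolation=cv2.INTER_CUBIC))
p,d=vision.capture('top');cv2.imwrite('pics/t5.png',cv2.resize(p[160:310,190:390],None,fx=4,fy=4,interpolation=cv2.INTER_CUBIC))"
```

```text
time: 9.4
tool_pos: [0.629, 0.0837, 0.0863]
tcp_rot: [0.935, -0.104, -0.036, 0.337]
wrist_force: [-0.9, -0.3, -0.0]
opening: 0.0161
t 9.4 lane tcp mm [-168.8   -0.5   86.3] F [ 0.4 -0.8 -0. ] open 16.1 j [ 0.3   0.93  0.46  1.49 -0.59  2.21]
 tool axes in lane: [[0.003, 0.77, 0.638], [1.0, -0.003, -0.0], [0.002, 0.638, -0.77]]
 shift first (cur tool axes) mm [  0.9 130.3 107.2]  then turn deg [-0.33  0.01 -0.19] | shift if turned first [  0.5 129.7 108. ]
```

View pics/s5.png

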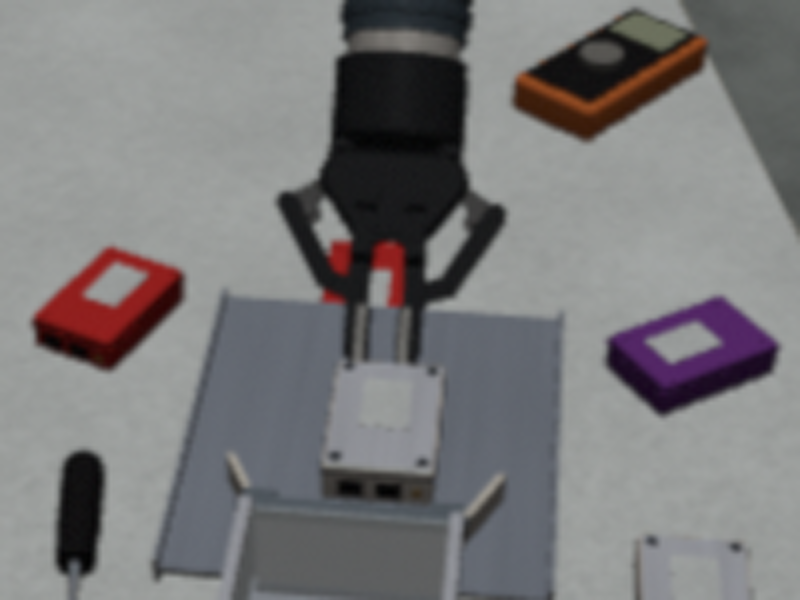

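View pics/t5.png

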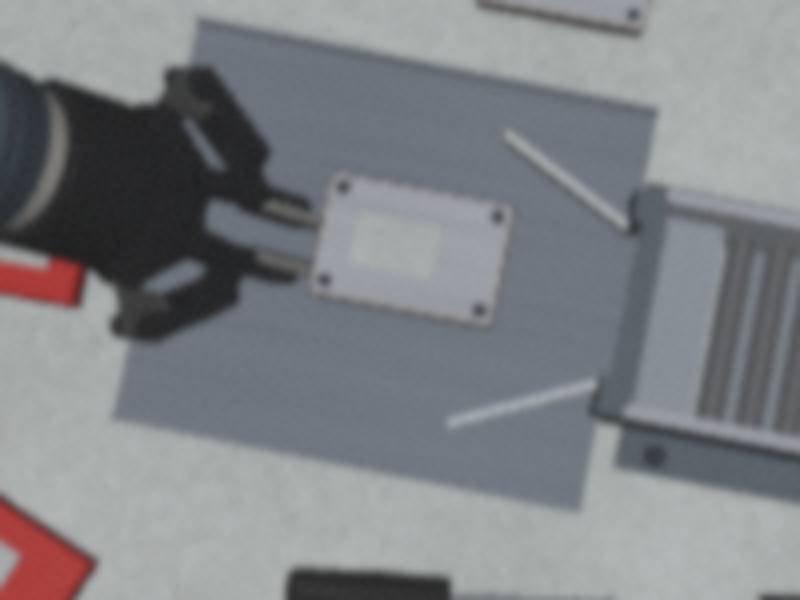

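```bash
cat >> h.py <<'E'
def unit_from_crop(pts,x0,y0,f=4):
    W=[w2l(ray("top",((u+.5)/f-.5+x0,(v+.5)/f-.5+y0),.096))[:2]*1e3 for u,v in pts]
    W=np.array(W);d=W[1]-W[0]+W[2]-W[3];print("unit c",W.mean(0).round(1),"yaw",np.degrees(np.arctan2(d[1],d[0])).round(1));print(W.round(1).tolist())
E
python3 -c "
from h import *
unit_from_crop([(335,173),(514,207),(491,327),(311,292)],190,160)
import sys
unit_from_crop([(275,163),(450,212),(413,330),(240,278)],190,160)"
```

```text
unit c [-110.     6.1] yaw 0.3
[[-154.1, 35.3], [-66.2, 35.9], [-65.9, -23.2], [-153.8, -23.4]]
unit c [-142.6    1.6] yaw -5.0
[[-183.4, 34.4], [-96.0, 27.5], [-102.3, -31.9], [-188.6, -23.4]]
```

```bash
python3 -m inch '[[[0,0.0077,0.0064,0,0,0,-0.62],[0,0.0077,0.0064,0,0,0,-0.62],[0,0.0077,0.0064,0,0,0,-0.62],[0,0.0077,0.0064,0,0,0,-0.62],[0,0.0077,0.0064,0,0,0,-0.62],[0,0.0077,0.0064,0,0,0,-0.62],[0,0.0077,0.0064,0,0,0,-0.62],[0,0.0077,0.0064,0,0,0,-0.62],[0,0.0077,0.0064,0,0,0,-0.62],[0,0,0,0,0,0,-0.62]]]' ; python3 -c "
from h import *
plan([0,-.0,.087],40)
p,d=vision.capture('side');cv2.imwrite('pics/s6.png',cv2.resize(p[150:300,250:450],None,fx=4,fy=4,interpolation=cv2.INTER_CUBIC))
p,d=vision.capture('top');cv2.imwrite('pics/t6.png',cv2.resize(p[160:310,230:430],None,fx=4,fy=4,interpolation=cv2.INTER_CUBIC))"
```

```text
time: 10.5
tool_pos: [0.6084, -0.0048, 0.0845]
tcp_rot: [0.935, -0.104, -0.038, 0.338]
wrist_force: [-0.4, -0.2, -0.4]
opening: 0.0162
t 10.5 lane tcp mm [-77.9  -1.5  84.5] F [ 0.2 -0.3 -0.4] open 16.2 j [ 0.18  0.8   0.2   1.29 -0.63  2.08]
 tool axes in lane: [[0.003, 0.769, 0.64], [1.0, -0.002, -0.002], [-0.0, 0.64, -0.769]]
 shift first (cur tool axes) mm [ 1.7 61.5 47.9]  then turn deg [-0.24  0.12 -0.12] | shift if turned first [ 1.5 61.3 48.1]
```

View pics/s6.png

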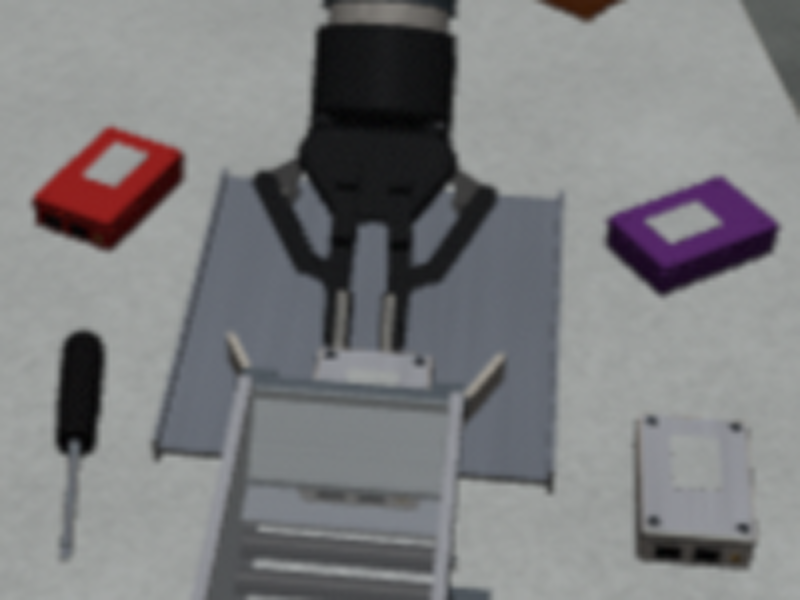

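View pics/t6.png

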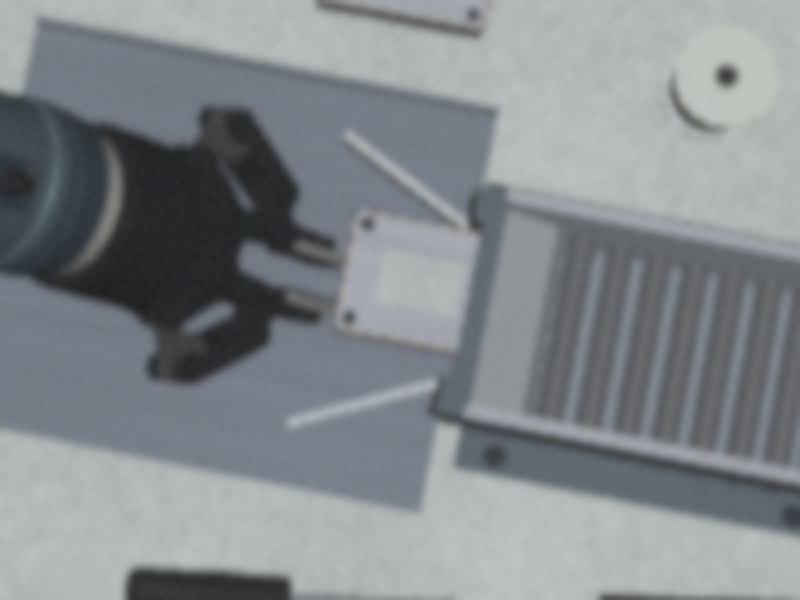

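```bash
python3 -m inch '[[[0,0.0079,0.0046,0,0,0,-0.62],[0,0.0070,0.0056,0,0,0,-0.62],[0,0.0070,0.0056,0,0,0,-0.62],[0,0.0070,0.0056,0,0,0,-0.62],[0,0.0070,0.0056,0,0,0,-0.62],[0,0.0070,0.0056,0,0,0,-0.62],[0,0.0039,0.0031,0,0,0,-0.62],[0,0,0,0,0,0,-0.62],[0,0,0,0,0,0,-0.62],[0,0,0,0,0,0,-0.62]]]' ; python3 -c "
from h import *
plan([0,-.0,.087],40)
p,d=vision.capture('side');cv2.imwrite('pics/s7.png',cv2.resize(p[190:340,250:450],None,fx=4,fy=4,interpolation=cv2.INTER_CUBIC))
p,d=vision.capture('top');cv2.imwrite('pics/t7.png',cv2.resize(p[160:310,290:490],None,fx=4,fy=4,interpolation=cv2.INTER_CUBIC))"
```

```text
time: 11.6
tool_pos: [0.5965, -0.0604, 0.0867]
tcp_rot: [0.935, -0.103, -0.037, 0.338]
wrist_force: [-0.5, -0.0, -0.8]
opening: 0.0163
t 11.6 lane tcp mm [-21.1  -1.1  86.7] F [ 0.1 -0.5 -0.8] open 16.3 j [ 0.1   0.74  0.08  1.17 -0.65  1.98]
 tool axes in lane: [[0.001, 0.769, 0.639], [1.0, -0.001, -0.0], [0.0, 0.639, -0.769]]
 shift first (cur tool axes) mm [ 1.1 16.4 13.3]  then turn deg [-0.28  0.02 -0.05] | shift if turned first [ 1.1 16.3 13.4]
```

View pics/s7.png

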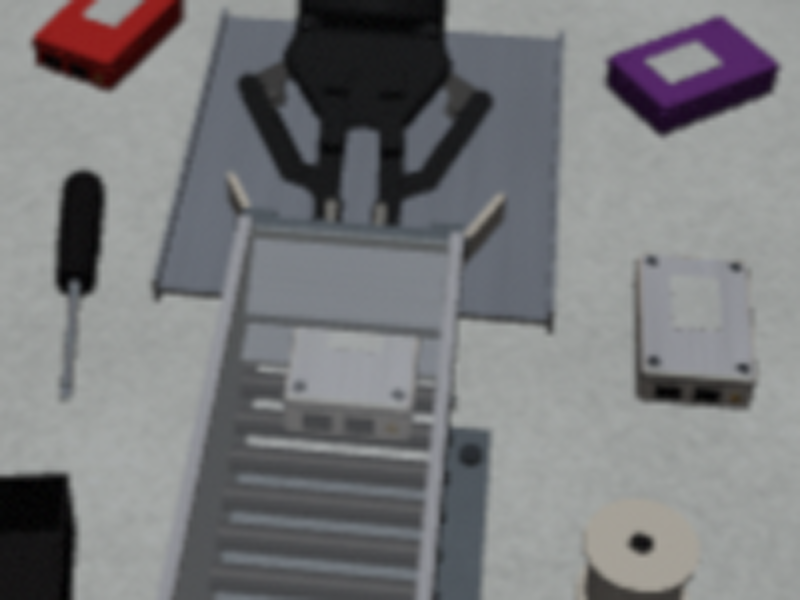

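View pics/t7.png

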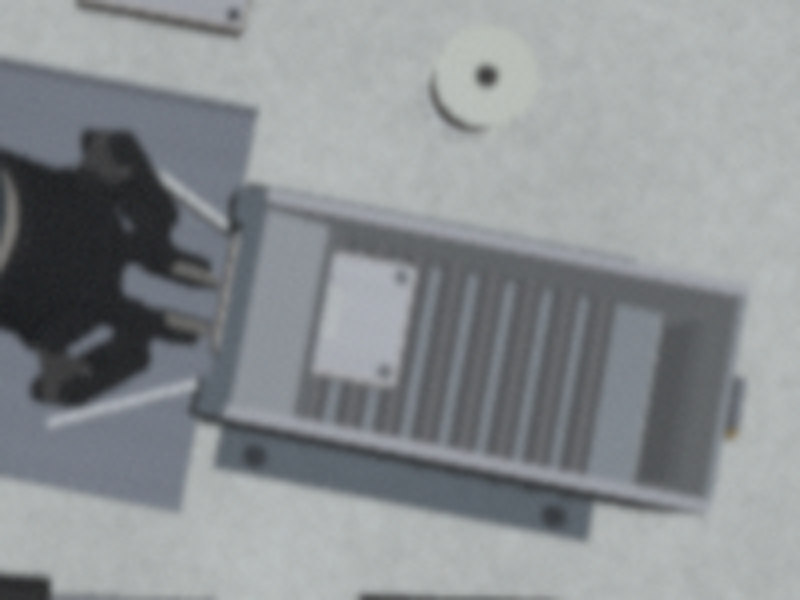

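The nose is over the rollers and contact is light. I'll push the last 18 mm slowly.

```bash
python3 -m inch '[[[0,0.0035,0.0029,0,0,0,-0.62],[0,0.0035,0.0029,0,0,0,-0.62],[0,0.0035,0.0029,0,0,0,-0.62],[0,0.0035,0.0029,0,0,0,-0.62],[0,0,0,0,0,0,-0.62],[0,0,0,0,0,0,-0.62],[0,0,0,0,0,0,-0.62],[0,0,0,0,0,0,-0.62],[0,0,0,0,0,0,-0.62],[0,0,0,0,0,0,-0.62]]]' ; python3 -c "
from h import *
plan([0,-.0,.087],40)
p,d=vision.capture('side');cv2.imwrite('pics/s8.png',cv2.resize(p[240:390,250:450],None,fx=4,fy=4,interpolation=cv2.INTER_CUBIC))
p,d=vision.capture('top');cv2.imwrite('pics/t8.png',cv2.resize(p[160:310,290:490],None,fx=4,fy=4,interpolation=cv2.INTER_CUBIC))"
```

```text
time: 12.7
tool_pos: [0.5924, -0.0781, 0.0866]
tcp_rot: [0.935, -0.103, -0.037, 0.338]
wrist_force: [-0.6, -0.6, 0.0]
opening: 0.016
t 12.7 lane tcp mm [-2.9 -1.2 86.6] F [ 0.7 -0.5  0. ] open 16.0 j [ 0.07  0.72  0.05  1.14 -0.66  1.94]
 tool axes in lane: [[0.001, 0.769, 0.639], [1.0, -0.001, -0.001], [0.0, 0.639, -0.769]]
 shift first (cur tool axes) mm [1.2 2.5 1.6]  then turn deg [-0.29  0.04 -0.04] | shift if turned first [1.2 2.5 1.6]
```

View pics/t8.png

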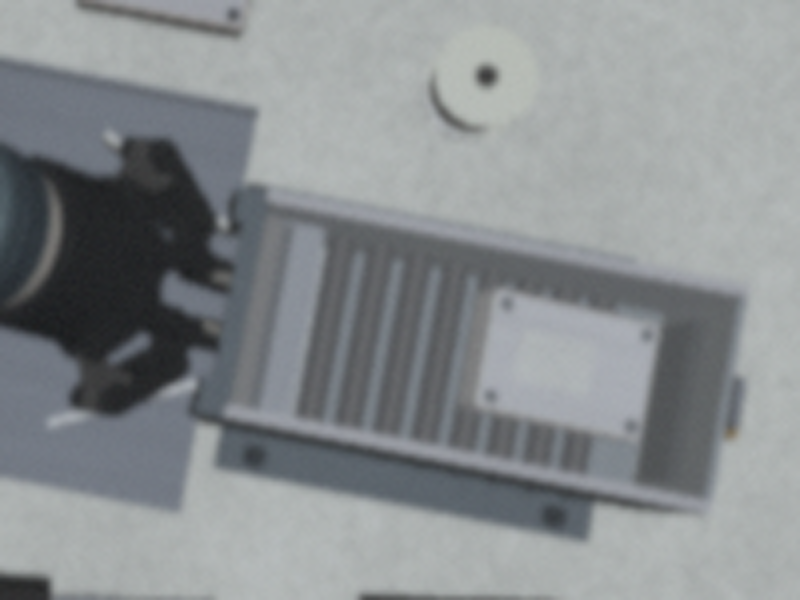

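The unit has run down against the end stop, at (570,360) in the crop. I'll draw the fingers straight back and then up.

```bash
python3 -m inch '[[[0,-0.0076,-0.0065,0,0,0,-0.62],[0,-0.0115,-0.0097,0,0,0,-0.62],[0,-0.0115,-0.0097,0,0,0,-0.62],[0,-0.0154,-0.0128,0,0,0,-0.62],[0,-0.0154,-0.0128,0,0,0,-0.62],[0,-0.0154,-0.0128,0,0,0,-0.62],[0,0,-0.04,0,0,0,-0.62],[0,0,-0.04,0,0,0,-0.62],[0,0,0,0,0,0,-0.62],[0,0,0,0,0,0,-0.62]]]' ;python3 -m inch '[[[0,0,0,0,0,0,-0.62],[0,0,0,0,0,0,-0.62],[0,0,0,0,0,0,-0.62],[0,0,0,0,0,0,-0.62],[0,0,0,0,0,0,-0.62],[0,0,0,0,0,0,-0.62],[0,0,0,0,0,0,-0.62],[0,0,0,0,0,0,-0.62],[0,0,0,0,0,0,-0.62],[0,0,0,0,0,0,-0.62]]]' ; python3 -c "
from h import *
plan([0,-.0,.087],40)
p,d=vision.capture('side');cv2.imwrite('pics/s9.png',cv2.resize(p[200:390,230:450],None,fx=3,fy=3,interpolation=cv2.INTER_CUBIC))
p,d=vision.capture('top');cv2.imwrite('pics/t9.png',cv2.resize(p[120:360,220:490],None,fx=2.5,fy=2.5,interpolation=cv2.INTER_CUBIC))
cv2.imwrite('pics/t9c.png',cv2.resize(p[160:310,290:490],None,fx=4,fy=4,interpolation=cv2.INTER_CUBIC))"
```

```text
time: 13.8
tool_pos: [0.6261, 0.0709, 0.1489]
tcp_rot: [0.935, -0.103, -0.036, 0.337]
wrist_force: [-0.0, 0.3, -0.9]
opening: 0.0163
time: 14.8
tool_pos: [0.6253, 0.0695, 0.1486]
tcp_rot: [0.935, -0.103, -0.037, 0.338]
wrist_force: [0.9, -0.1, 0.2]
opening: 0.0162
t 14.8 lane tcp mm [-154.1   -1.1  148.6] F [-0.1  0.9  0.2] open 16.2 j [ 0.28  0.87  0.5   1.58 -0.6   2.19]
 tool axes in lane: [[0.001, 0.769, 0.639], [1.0, -0.001, -0.001], [0.0, 0.639, -0.769]]
 shift first (cur tool axes) mm [  1.2  79.2 145.9]  then turn deg [-0.3   0.03 -0.05] | shift if turned first [  1.1  78.5 146.3]
```

View pics/s9.png

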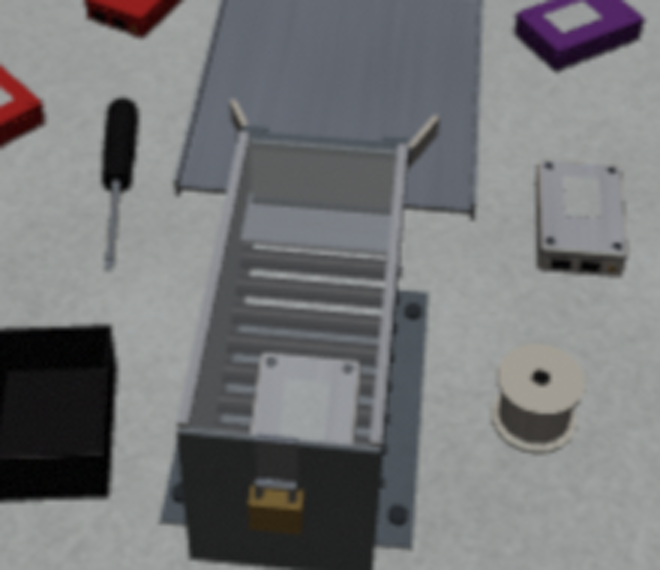

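View pics/t9.png

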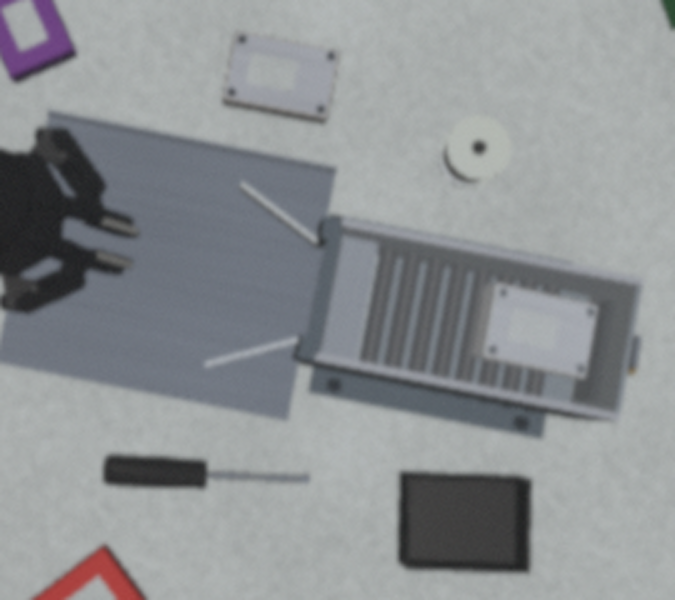

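View pics/t9c.png

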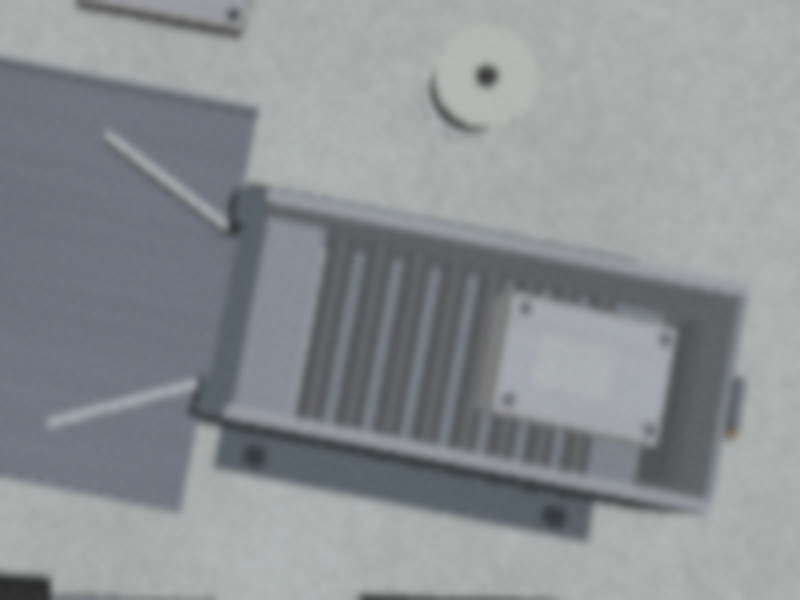

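```bash
python3 -c "
from h import *
W=np.array([w2l(ray('top',((u+.5)/4-.5+290,(v+.5)/4-.5+160),z))*1e3 for u,v,z in [(507,289,.077),(680,325,.058),(658,446,.058),(487,411,.077)]]);print(W.round(1),W.mean(0).round(1))
a=cv2.imread('pics/side0.png')
p,d=vision.capture('side');q=np.hstack([cv2.resize(i[225:305,290:390],None,fx=4,fy=4,interpolation=cv2.INTER_CUBIC) for i in (a,p)]);cv2.imwrite('pics/flap.png',q)
p,d=vision.capture('top');cv2.imwrite('pics/t10.png',p);b=cv2.imread('pics/t9c.png');c=cv2.resize(p[160:310,290:490],None,fx=4,fy=4,interpolation=cv2.INTER_CUBIC);print(cv2.absdiff(b,c)[250:480,450:720].mean())
m=cv2.absdiff(p,cv2.imread('pics/top0.png')).max(2);
for n,(x0,y0,x1,y1) in dict(spare=(300,125,365,170),reel=(390,160,430,200),drv=(255,295,350,320),bin=(370,300,440,355)).items(): print(n,m[y0:y1,x0:x1].max())
"
```

```text
[[130.7  36.2  77. ]
 [222.6  37.8  58. ]
 [222.1 -23.9  58. ]
 [131.7 -24.6  77. ]] [176.8   6.4  67.5]
0.9368384326355341
spare 27
reel 28
drv 27
bin 27
```

View pics/flap.png

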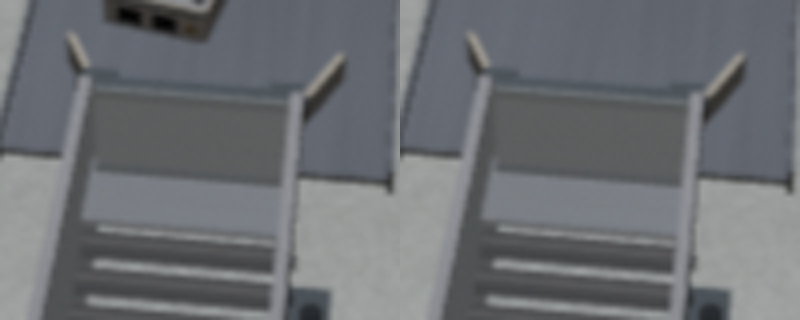

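The flap crop matches the start picture, with the lower edge at about (190,180) in both halves, so it is shut. The unit is at rest at the stop and the other items have not moved.

```bash
python3 -c "
from workcell import job
print(job.sign_off())"
```

```text
the job is handed in; nothing more can be done
None
```

The failed unit is in the reject lane, resting against the end stop with the flap shut, and I have handed the job in; no verdict came back. I slid it straight and onto the centre line between loosely set fingertips. Then I leaned the fingers 40 degrees, pushed it lengthways under the flap until it ran down the rollers, and drew back out.

- **Unit position:** the last picture puts its centre at lane x about 177 mm, y about +6 mm, flat on the rollers. It looked the same in two pictures in a row.
- **Flap:** it looks identical to the start picture, so I judged it shut by eye; I could not read the joint angle.
- **Other things on the bench:** the spare unit, screwdriver, solder reel and parts bin show only noise-level change from the first picture.
- **Robot:** the fingers are clear of everything, about 150 mm back from the flap. The wrist force stayed around 1 N in every reading I took, and about 15 s of the 43 s were used.
- **What went wrong:** one free move and the first lean went the wrong way, high above the tray. I corrected it and nothing was touched.
- **What disagreed:** the tray's far edge showed 8 to 10 mm short of x = 0 in the top view. The guides and rollers agreed with the lane model to about 2 mm, so I kept it, moved back 2 mm.

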